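Sweep the silver scrap into the bench catch tray

TASK

Sweep the four pieces of silver scrap (two sprue buttons and two sawn-off bar ends) along the deck of the bench-top station with your closed fingertips and over its open edge, so that all four drop into the steel catch tray pulled out below. Only push them: do not pick any piece up. Leave the two ring castings lying where they are on the deck, and do not disturb the jar and the ring clamp beside the station.

Things in the scene. Friction and masses are not known exactly. Their poses are not given: they have to be found in the camera images.
- station: Bench-top jeweller's station, wood, fixed. Origin: centre of its underside, on the bench. Flat deck 240 mm (its x) by 430 mm (its y), top 44 mm above the origin. The -x edge, roughly towards the robot, is open; the other three sides carry a lip 8 mm high, 12 mm wide (inner faces at x = +108 mm, y = +-203 mm).
- deck_edge (a point): Middle of the deck's open edge, on the deck's top surface; axes as the station's. Six small silver pieces lie on the deck, in any order, about 58 mm apart along y and 60 to 150 mm from this edge in x, so the way from each scrap piece straight along -x to this edge is free for closed fingers up to about 35 mm wide.
- tray_floor (a point): Middle of the inner floor of the steel catch tray, 6 mm above the bench; axes as the station's. Open box 190 mm (x) by 370 mm (y), walls 2 mm, rim 22 mm above this point and 16 mm below the deck top. It slides along x on runners under the deck (about 5 N moves it); 90 to 120 mm of it shows beyond the open edge, plus a pull handle of 21 mm.
- button_a_center (a point): Scrap: silver sprue button cut off a casting, a squat solid disc 28 mm across and 11 mm tall with a 9 mm wide stub on top (18 mm overall), about 65 g. Lies on the deck, stub up. This point: on its axis, 6 mm above its flat underside.
- button_b_center (a point): Scrap: silver sprue button cut off a casting, a squat solid disc 28 mm across and 11 mm tall with a 9 mm wide stub on top (18 mm overall), about 65 g. Lies on the deck, stub up. This point: on its axis, 6 mm above its flat underside.
- bar_end_a_center (a point): Scrap: the end sawn off a silver bar, a small solid block 24 x 16 mm (own x, y), 11 mm tall over its -x half and stepped down to 6 mm towards +x where it was broken off, about 34 g, lying flat on the deck. This point: the middle of the block, 5 mm above its underside; the farthest corner is 15 mm from it, seen from above.
- bar_end_b_center (a point): Scrap: the end sawn off a silver bar, a small solid block 24 x 16 mm (own x, y), 11 mm tall over its -x half and stepped down to 6 mm towards +x where it was broken off, about 34 g, lying flat on the deck. This point: the middle of the block, 5 mm above its underside; the farthest corner is 15 mm from it, seen from above.
- ring_a_center (a point): Good work, to be kept: silver signet-ring casting lying flat on the deck, an open ring 27 mm across outside and 20.6 mm inside, 10 mm tall, with a 16 x 12 mm flat face on one side (on its own +x side, reaching 17 mm from the centre), 25 g. This point: centre of the ring, half-way up (5 mm above the deck). It lies loose.
- ring_b_center (a point): Good work, to be kept: silver signet-ring casting lying flat on the deck, an open ring 27 mm across outside and 20.6 mm inside, 10 mm tall, with a 16 x 12 mm flat face on one side (on its own +x side, reaching 17 mm from the centre), 25 g. This point: centre of the ring, half-way up (5 mm above the deck). It lies loose.
- jar: Bystander: closed amber glass jar with black cap, 52 mm across, 65 mm tall, standing on the bench beside the station's +y side. Origin at the centre of its underside.
- ring_clamp: Bystander: wooden ring clamp lying on the bench beside the station's -y side, about 142 mm long (own x), 23 mm wide, 24 mm high, brass band round its middle. Origin on its underside near the middle.

How it is judged:
At the end, for the whole second after the job is handed in: The centre points of all four scrap pieces lie inside the catch tray's walls and below its rim (less than 22 mm above its floor); both ring castings are within 15 mm of where they lay, and the jar and the ring clamp within 20 mm of where they stood (x of button_a_center in the frame of tray_floor between -0.095 and 0.095 m and y of button_a_center in the frame of tray_floor between -0.185 and 0.185 m and z of button_a_center in the frame of tray_floor between -0.002 and 0.022 m and x of button_b_center in the frame of tray_floor between -0.095 and 0.095 m and y of button_b_center in the frame of tray_floor between -0.185 and 0.185 m and z of button_b_center in the frame of tray_floor between -0.002 and 0.022 m and x of bar_end_a_center in the frame of tray_floor between -0.095 and 0.095 m and y of bar_end_a_center in the frame of tray_floor between -0.185 and 0.185 m and z of bar_end_a_center in the frame of tray_floor between -0.002 and 0.022 m and x of bar_end_b_center in the frame of tray_floor between -0.095 and 0.095 m and y of bar_end_b_center in the frame of tray_floor between -0.185 and 0.185 m and z of bar_end_b_center in the frame of tray_floor between -0.002 and 0.022 m and distance of each of ring_a_center, ring_b_center from where it was at the start of the episode below 0.015 m and distance of each of jar, ring_clamp from where it was at the start of the episode below 0.02 m); the robot touches nothing.
It fails at once if a piece of scrap was lifted more than about 20 mm off the deck (height (world z) of any of button_a_center, button_b_center, bar_end_a_center, bar_end_b_center above 0.072 m).
It fails at once if a ring casting was moved more than 15 mm or lifted (distance of any of ring_a_center, ring_b_center from where it was at the start of the episode above 0.015 m).
It fails at once if the jar or the ring clamp was moved more than 20 mm (distance of any of jar, ring_clamp from where it was at the start of the episode above 0.02 m).
It also fails if it takes over 64 s, if anything falls off the work surface, if the arm or the gripper's body presses on something with over 40 N, if the wrist force passes 120 N, or if a joint passes its speed limit or range.

ROBOT

A 6-joint arm with a two-finger parallel gripper is mounted at the origin on the work surface. World frame = base frame: x ahead of the robot, y to its left, z up, the work surface at z = 0. Lengths are in m, angles in rad, forces in N, time in s.
With the tool pointing down it reaches from about 0.25 to 0.725 m from the base axis. Payload 4 kg.
Tool frame: the origin (TCP) lies at the very end of the fingers, on their centre line; the grasp point (between the pads) lies 19 mm behind it; z points along the fingers, y is the line along which they close (so a half turn about z gives the same grasp; the last joint's range is limited). The gripper opens to 85 mm and grips with 20 to 120 N. Pads are 22 mm wide; open, the fingers measure 114 mm over their backs; the gripper's body (76 mm by 85 mm) begins 54 mm behind the grasp point. The pads swing forward as they close: fully open they stand 13 mm farther back than shut.
Start: joints at [-1.305, 0.241, 0.005, 1.335, 0, 1.571], TCP at [0.131, -0.482, 0.231] pointing down, gripper open.
Joint ranges: [-2.72, 2.72], [-1.05, 1.87], [-1.09, 1.28], [-1.99, 2.15], [-1.42, 1.44], [-3.14, 3.14]. Speed limits (rad/s): [2.79, 2.79, 3.14, 3.14, 3.14, 3.14].

INTERFACE

Orientations are given as a unit quaternion [x, y, z, w].
In Python, from workcell import bot, vision, workorder, boxes_of gives the robot as it stands.
- The arm moves only by the tool send_rows, never from a script. Its argument "motion" is text: rows parted by semicolons, each of 5 numbers parted by spaces: the closure, from -1 (fully open) to 1 (shut), so that 0 is half open, then the shift along the tool's x, y, z in cm, then the turn about the tool's z in rad. In form: claw x y z twist; .... A call has 1 to 5 rows; each row is the pose to reach, as a shift and turn from the pose commanded when the call began, along the tool's axes at that moment; what a row does not reach only later rows make up. A row lasts 1/10 s, in which the tool goes at most 50 mm and 8.59 degrees, less where a joint would pass 70% of its speed; a pose out of reach is approached as far as the arm can. A call with a gripper value outside its range is refused whole. The fingers move at their own pace and stop on an object; the grip force is fixed at half the most. Time passes only in rows, so rows that repeat a pose let the fingers close. It gives the time, the measured TCP pose, the force, the opening and the grip force at its end, in the units of the state.
- bot.get_obs(): the state, without advancing time (a new reading comes with each control period).
- vision.camera(name): name is "side" or "top" or "wrist"; returns the picture (480x640x3 uint8, red, green, blue); there is no depth.
- vision.camera_model(name): a dict with "fov_y" (degrees; the focal length in pixels is half the picture's height over the tangent of half this angle, whatever the lens; pixels are square), "cx", "cy" (the principal point, pixels), "world_from_camera" (4x4, takes a point from camera to world coordinates); the wrist camera has in their place "hand_eye" (4x4, takes a point from camera to tool coordinates, whose origin is the TCP and whose axes are the flange's). Camera axes: x right, y down, z forward; pixel columns grow to the right and rows downward; lengths in m; the calibration is good to about 2 mm. A picture is of the moment at which its call begins: read the wrist's pose just before it. camera_model takes no time and is no camera call.
- workorder.job_done(): hands the job in; it is judged then, once.
Trained networks look in the newest picture that a camera, given by its name, has taken for a name from the list of things; names that differ only in an ending like _2 or _b are one class to them, and where a whole thing is asked for, a point or a joint stands for the part that bears it (a point fixed in the world has none). Each returns a list of dicts, best first, with "conf" (0 to 1); they miss things now and then, are a little off and sometimes report something else, mostly with a low value. They report only what shows in the picture. A call takes as long as a camera call.
- boxes_of(camera, target): "rect" ([centre column, centre row, width, height] in pixels, round what is visible of it).
The state is a dict: "clock": time; "joint_pos": joint angles; "joint_vel": joint speeds; "tau": joint torques, N m; "eef_pos": TCP position; "tool_rot": TCP orientation; "ft_force": force on the tool from outside, world axes, zero at the start; "ft_torque": the same for the moment, N m; "grip_width": finger opening in m; "grasp_force": force on a finger pad.
Only numpy, scipy, OpenCV 4.12 (cv2) and the standard library are available. Lean on these libraries where they do the work, as an engineer would, in place of code of your own. Each camera call takes 0.05 s, during which the arm holds its last target. There are 200 camera calls.

## Working session

There is one attempt and no reset: what is moved stays moved. The work goes in short steps, Python scripts to look and compute and a tool call to move; the robot and the scene stay as the last step left them, time stands still between calls to the robot, and variables do not carry over. Pictures are saved under pics/ and viewed, at most 10 in all, crops included, and the job is handed in when it is done.

Besides the shell and the picture viewer there is one more tool, called after ">>>" as name(argument=value, ...) on one line, values as JSON. send_rows: Moves the arm, as the interface text tells. Its arguments: {"type":"object","properties":{"motion":{"type":"string"}},"required":["motion"]}

```bash
mkdir -p pics; cat > h.py <<'E'
from workcell import bot, vision, workorder, boxes_of
import numpy as np, cv2
from scipy.spatial.transform import Rotation as R
def model(name,obs=None):
    m=vision.camera_model(name); f=240/np.tan(np.radians(m["fov_y"])/2)
    if name=="wrist":
        T=np.eye(4);T[:3,:3]=R.from_quat(obs["tool_rot"]).as_matrix();T[:3,3]=obs["eef_pos"]
        W=T@np.array(m["hand_eye"])
    else: W=np.array(m["world_from_camera"])
    return f,m["cx"],m["cy"],W
def px2w(M,u,v,z):
    f,cx,cy,W=M; d=W[:3,:3]@np.array([(u-cx)/f,(v-cy)/f,1]); o=W[:3,3]
    return o+d*(z-o[2])/d[2]
def w2px(M,p):
    f,cx,cy,W=M; q=W[:3,:3].T@(np.array(p)-W[:3,3]); return q[:2]/q[2]*f+[cx,cy]
E
python3 - <<'E'
from h import *
o=bot.get_obs();print(o["clock"],o["eef_pos"],o["tool_rot"],vision.camera_model("wrist"))
a=vision.camera("top");cv2.imwrite("pics/top.png",a[...,::-1])
M=model("top")
print(M)
for n,z in [("station",.044),("button_a_center",.055),("bar_end_a_center",.052),("ring_a_center",.052),("jar",.06),("ring_clamp",.02),("tray_floor",.028)]:
    for b in boxes_of("top",n)[:4]:
        r=b["rect"];print(n,round(b["conf"],2),np.round(r),np.round(px2w(M,r[0],r[1],z),3))
E
```

```text
0.0 [ 0.13118919 -0.48183424  0.23038874] [ 9.91181100e-01  1.32509969e-01 -1.31568400e-04 -1.05692817e-03] {'fov_y': 68.96616034418089, 'cx': 317.5295409554711, 'cy': 243.93926261076993, 'hand_eye': array([[ 7.65333854e-04, -9.54418387e-01, -2.98471033e-01,
         7.62400790e-02],
       [ 9.99999705e-01,  7.11147645e-04,  2.90149565e-04,
         5.68964360e-04],
       [-6.46671072e-05, -2.98471167e-01,  9.54418649e-01,
        -1.42898115e-01],
       [ 0.00000000e+00,  0.00000000e+00,  0.00000000e+00,
         1.00000000e+00]])}
(np.float64(484.5720673770573), 324.73044624865, 239.9048328548702, array([[-0.0295149 , -0.98487716,  0.17072155,  0.45015802],
       [-0.99926611,  0.0332444 ,  0.01902757,  0.01424261],
       [-0.02441536, -0.17003467, -0.98513558,  1.04805019],
       [ 0.        ,  0.        ,  0.        ,  1.        ]]))
station 0.91 [365. 273. 218. 191.] [ 0.552 -0.047  0.044]
station 0.46 [408. 249.  17.   5.] [ 0.599 -0.14   0.044]
button_a_center 0.48 [325. 251.  16.  10.] [0.599 0.034 0.055]
bar_end_a_center 0.49 [408. 248.  17.   9.] [ 0.599 -0.139  0.052]
ring_a_center 0.6 [381. 257.  10.  16.] [ 0.583 -0.081  0.052]
jar 0.87 [241. 209.  32.  27.] [0.693 0.208 0.06 ]
jar 0.72 [356. 334. 182.  82.] [ 0.429 -0.023  0.06 ]
ring_clamp 0.92 [508. 293.  19.  72.] [ 0.503 -0.346  0.02 ]
tray_floor 0.71 [357. 334. 182.  81.] [ 0.428 -0.027  0.028]
```

View pics/top.png

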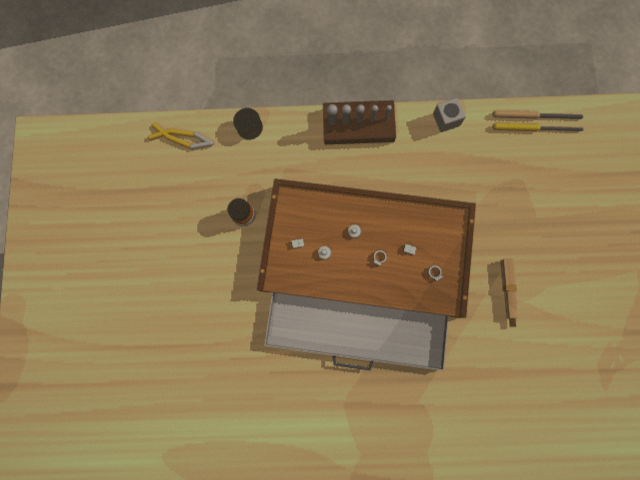

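The top view shows, left to right: bar (297,243), button (324,253), button (355,231), ring (380,257), bar (410,250) and ring (435,272). The tray is below the open edge and the station is slightly turned. I'll enlarge it to get exact positions.

```bash
python3 - <<'E'
from h import *
a=cv2.imread("pics/top.png");c=a[175:375,250:490]
cv2.imwrite("pics/crop.png",cv2.resize(c,None,fx=3,fy=3,interpolation=cv2.INTER_CUBIC))
M=model("top")
C=[px2w(M,u,v,z) for u,v,z in [(259,291,.052),(466,317,.052),(474,204,.052),(276,181,.052)]]
print(np.round(C,3))
for i in range(4):
    d=C[(i+1)%4]-C[i];print(np.linalg.norm(d),np.degrees(np.arctan2(d[1],d[0])))
hsv=cv2.cvtColor(a,cv2.COLOR_BGR2HSV)
m=((hsv[...,1]<70)&(hsv[...,2]>110)).astype(np.uint8)
n,l,s,ce=cv2.connectedComponentsWithStats(m)
for i in range(1,n):
    if s[i,4]>15 and 250<ce[i][0]<480 and 190<ce[i][1]<300: print(s[i],ce[i],np.round(px2w(M,*ce[i],.053),3))
E
```

```text
[[ 0.521  0.172  0.052]
 [ 0.455 -0.247  0.052]
 [ 0.689 -0.282  0.052]
 [ 0.754  0.134  0.052]]
0.4234736352188369 -98.87231624004208
0.23576020520174126 -8.560595668338559
0.4206773086374895 81.0617638103613
0.23624556463067467 170.76050939940873
[348 225  13  12 118] [354.31355932 230.45762712] [ 0.641 -0.029  0.053]
[292 239  12   9  91] [297.42857143 242.87912088] [0.618 0.091 0.053]
[404 244  12  11  88] [409.57954545 248.84090909] [ 0.598 -0.141  0.053]
[318 246  13  13 125] [324.192 252.152] [0.597 0.035 0.053]
[374 250  13  16  66] [378.87878788 257.87878788] [ 0.581 -0.077  0.053]
[429 266  13  15  68] [435.32352941 273.22058824] [ 0.546 -0.191  0.053]
```

View pics/crop.png

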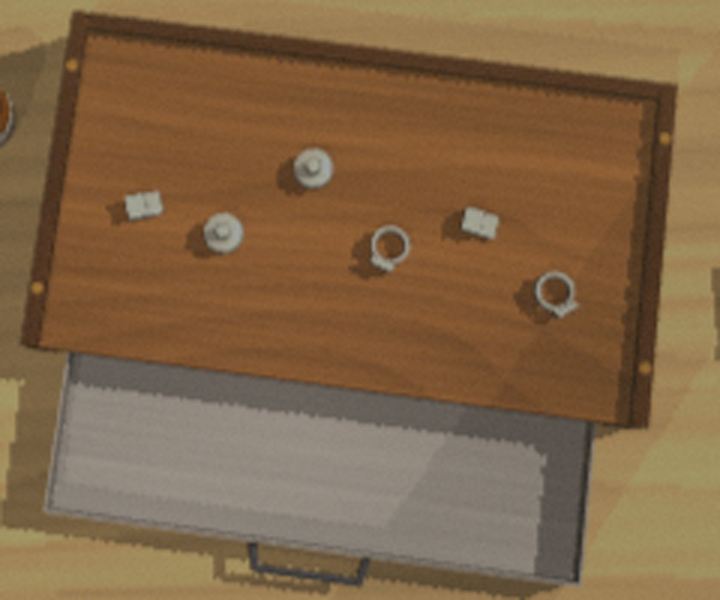

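>>> send_rows(motion="1 57.3 -28.2 0 0.42; 1 57.3 -28.2 0 0.42; 1 57.3 -28.2 0 0.42; 1 57.3 -28.2 0 0.42; 1 57.3 -28.2 0 0.42")

```text
clock: 0.9
eef_pos: [0.3071, -0.3279, 0.2316]
tool_rot: [0.997, -0.078, 0.0, 0.0]
ft_force: [1.1, -0.1, -0.3]
grip_width: 0.0123
grasp_force: 0.0
```

>>> send_rows(motion="1 25.8 -31.2 0 0; 1 25.8 -31.2 0 0; 1 25.8 -31.2 0 0; 1 25.8 -31.2 0 0; 1 25.8 -31.2 0 0")

```text
clock: 1.4
eef_pos: [0.4944, -0.1616, 0.2316]
tool_rot: [0.997, -0.077, 0.0, 0.0]
ft_force: [0.4, -0.3, 0.5]
grip_width: 0.0001
grasp_force: 0.0
```

>>> send_rows(motion="1 11 -14 0 0; 1 11 -14 0 0; 1 11 -14 0 0; 1 11 -14 0 0; 1 11 -14 0 0")

```text
clock: 1.9
eef_pos: [0.6226, -0.0632, 0.23]
tool_rot: [0.998, -0.055, 0.0, -0.01]
ft_force: [-0.7, 0.2, -0.4]
grip_width: -0.0001
grasp_force: 0.0
```

```bash
python3 - <<'E'
from h import *
o=bot.get_obs();print(o["clock"],o["eef_pos"],o["tool_rot"],o["grip_width"])
a=vision.camera("wrist");cv2.imwrite("pics/w1.png",a[...,::-1])
M=model("wrist",o)
for n,z in [("button_a_center",.055),("bar_end_a_center",.051),("ring_a_center",.050),("station",.044)]:
    for b in boxes_of("wrist",n)[:4]:
        r=b["rect"];print(n,round(b["conf"],2),np.round(r),np.round(px2w(M,r[0],r[1],z),3))
E
```

```text
1.9 [ 0.62261488 -0.06317181  0.22997248] [ 9.98454549e-01 -5.47265106e-02  2.04784786e-04 -9.66852971e-03] -0.0001065764850676769
button_a_center 0.85 [225. 255.  31.  28.] [0.598 0.033 0.055]
bar_end_a_center 0.76 [408. 235.  30.  22.] [ 0.599 -0.144  0.051]
ring_a_center 0.83 [340. 257.  30.  35.] [ 0.583 -0.078  0.05 ]
station 0.64 [322. 255. 510. 336.] [ 0.585 -0.06   0.044]
station 0.2 [311. 378. 323.  92.] [ 0.441 -0.033  0.044]
```

View pics/w1.png

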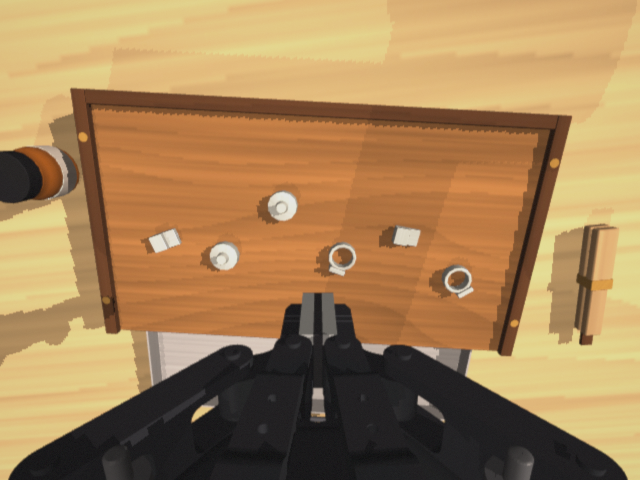

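The wrist view confirms the top-view positions: bar (165,240), button (224,256), button (282,206), ring (341,257), bar (406,236) and ring (457,281). The pose looks slightly off, so I'll check it once it has settled and compute targets in station axes.

```bash
python3 - <<'E'
from h import *
o=bot.get_obs();T=R.from_quat(o["tool_rot"]).as_matrix();print(o["clock"],o["eef_pos"],o["joint_pos"],o["joint_vel"]);print(T.round(3))
o2=dict(o);o2["eef_pos"]=np.array([.62261488,-.06317181,.22997]);o2["tool_rot"]=[.998454549,-.0547265,.000205,-.0096685]
M=model("wrist",o2)
P=[px2w(M,u,v,.052) for u,v in [(107,333),(506,355),(570,116),(72,89)]]
print(np.round(P,3))
for i in range(4):
    d=P[(i+1)%4]-P[i];print(np.linalg.norm(d),np.degrees(np.arctan2(d[1],d[0])))
e0=np.array([.488,-.0375]);y=np.radians(-8.95);ex=np.array([np.cos(y),np.sin(y)]);ey=np.array([-ex[1],ex[0]])
for n,u,v,z,t in [("bar1",165,240,.053,(.618,.091)),("but1",224,256,.055,(.598,.034)),("but2",282,206,.055,(.641,-.029)),("ringA",342,258,.05,(.582,-.078)),("bar2",406,236,.053,(.598,-.142)),("ringB",458,281,.05,(.546,-.191)),("tcp",0,0,0,o["eef_pos"][:2])]:
    w=px2w(M,u,v,z)[:2] if u else np.array(t)
    print(n,w.round(3),"wrist st",(1e3*np.array([(w-e0)@ex,(w-e0)@ey])).round(),"top st",(1e3*np.array([(t-e0)@ex,(t-e0)@ey])).round())
E
```

```text
2.15 [ 0.61963667 -0.06598768  0.23168356] [-0.11518707  0.49378536  0.37473665  1.45241649  0.01866996  3.14064412] [-5.94728260e-03 -7.60502903e-03 -2.21972601e-05 -9.19144364e-04
  2.53597859e-03  1.60834330e-03]
[[ 0.993 -0.114  0.001]
 [-0.114 -0.993  0.019]
 [-0.001 -0.019 -1.   ]]
[[ 0.524  0.175  0.052]
 [ 0.456 -0.242  0.052]
 [ 0.691 -0.284  0.052]
 [ 0.759  0.136  0.052]]
0.42277706244847385 -99.13048261473477
0.23776341555896696 -10.11302981232475
0.42582794681795755 80.79327585458651
0.23829730192542362 170.622677359801
bar1 [0.618 0.088] wrist st [109. 144.] top st [108. 147.]
but1 [0.597 0.034] wrist st [97. 87.] top st [98. 88.]
but2 [ 0.64  -0.029] wrist st [149.  32.] top st [150.  32.]
ringA [ 0.582 -0.08 ] wrist st [ 99. -27.] top st [ 99. -25.]
bar2 [ 0.599 -0.142] wrist st [126. -86.] top st [125. -86.]
ringB [ 0.546 -0.192] wrist st [  81. -144.] top st [  81. -143.]
tcp [ 0.62  -0.066] wrist st [134.  -8.] top st [134.  -8.]
```

Joint 6 is at its limit, so I'll flip the tool half a turn. The pushing geometry stays the same.

>>> send_rows(motion="1 0 0 0 -0.15; 1 0 0 0 -0.3; 1 0 0 0 -0.45; 1 0 0 0 -0.6; 1 0 0 0 -0.74")

```text
clock: 2.65
eef_pos: [0.6197, -0.0662, 0.2321]
tool_rot: [0.951, 0.31, 0.004, -0.009]
ft_force: [-0.2, -0.1, -0.6]
grip_width: 0.0002
grasp_force: 0.0
```

>>> send_rows(motion="1 0 0 0 -0.15; 1 0 0 0 -0.3; 1 0 0 0 -0.45; 1 0 0 0 -0.6; 1 0 0 0 -0.74")

```text
clock: 3.15
eef_pos: [0.6197, -0.0662, 0.2321]
tool_rot: [0.774, 0.633, 0.007, -0.006]
ft_force: [-0.3, -0.2, -0.6]
grip_width: 0.0005
grasp_force: 0.0
```

>>> send_rows(motion="1 0 0 0 -0.15; 1 0 0 0 -0.3; 1 0 0 0 -0.45; 1 0 0 0 -0.6; 1 0 0 0 -0.74")

```text
clock: 3.65
eef_pos: [0.6197, -0.0662, 0.2321]
tool_rot: [0.493, 0.87, 0.009, -0.004]
ft_force: [0.3, -0.2, 0.6]
grip_width: 0.0005
grasp_force: 0.0
```

>>> send_rows(motion="1 0 0 0 -0.15; 1 0 0 0 -0.3; 1 0 0 0 -0.45; 1 0 0 0 -0.6; 1 0 0 0 -0.74")

```text
clock: 4.15
eef_pos: [0.6197, -0.0662, 0.2321]
tool_rot: [0.145, 0.989, 0.009, -0.0]
ft_force: [0.4, -0.1, -0.0]
grip_width: -0.0
grasp_force: 0.0
```

```bash
cat >> h.py <<'E'
E0=np.array([.489,-.0365]);Y=np.radians(-9.1);EX=np.array([np.cos(Y),np.sin(Y)]);EY=np.array([-EX[1],EX[0]])
def st():
    o=bot.get_obs();T=R.from_quat(o["tool_rot"]).as_matrix();p=o["eef_pos"]
    print("t",round(o["clock"],2),"station",(1e3*np.array([(p[:2]-E0)@EX,(p[:2]-E0)@EY,p[2]])).round(1),"yaw",np.degrees(np.arctan2(T[1,0],T[0,0])).round(2),"zax",T[:,2].round(4),"q",np.round(o["joint_pos"],2),"F",np.round(o["ft_force"],1))
E
python3 -c "
from h import *
st()"
```

```text
t 4.15 station [133.7  -8.6 232.1] yaw 163.37 zax [ 0.0023  0.0186 -0.9998] q [-0.12  0.49  0.37  1.45  0.02  0.17] F [ 0.4 -0.1 -0. ]
```

```bash
cat >> h.py <<'E'
def plan(targets,yaw=None):
    o=bot.get_obs();T=R.from_quat(o["tool_rot"]).as_matrix();p=np.array(o["eef_pos"])
    for x,y,z in targets:
        w=np.array([*(E0+EX*x/1e3+EY*y/1e3),z/1e3]);d=100*T.T@(w-p);print((x,y,z),"->",d.round(2));
E
python3 -c "
from h import *
plan([(192,32,150),(192,32,85)])"
```

```text
(192, 32, 150) -> [-5.27  4.64  8.28]
(192, 32, 85) -> [-5.29  4.52 14.78]
```

>>> send_rows(motion="1 -2.6 2.3 4 -0.13; 1 -5.3 4.6 8.3 -0.13; 1 -5.3 4.5 11.5 -0.13; 1 -5.3 4.5 14.8 -0.13; 1 -5.3 4.5 14.8 -0.13")

```text
clock: 4.65
eef_pos: [0.6797, -0.0351, 0.078]
tool_rot: [0.083, 0.997, 0.009, -0.006]
ft_force: [-0.8, 0.1, -0.7]
grip_width: 0.0006
grasp_force: 0.0
```

```bash
python3 -c "
from h import *
st();plan([(192,32,48),(150,32,48),(100,32,48),(50,32,48),(2,32,48),(2,32,90),(172,-86,95),(172,-86,48)])"
```

```text
t 4.65 station [188.1  31.5  78. ] yaw 170.52 zax [-0.0103  0.0194 -0.9998] q [-0.06  0.7   0.33  1.21  0.02  0.11] F [-0.8  0.1 -0.7]
(192, 32, 48) -> [-0.43  0.    2.99]
(150, 32, 48) -> [ 3.77 -0.03  3.05]
(100, 32, 48) -> [ 8.77 -0.06  3.11]
(50, 32, 48) -> [13.76 -0.1   3.18]
(2, 32, 48) -> [18.56 -0.13  3.24]
(2, 32, 90) -> [18.62 -0.06 -0.96]
(172, -86, 95) -> [  1.55 -11.73  -1.89]
(172, -86, 48) -> [  1.49 -11.81   2.81]
```

>>> send_rows(motion="1 0 0 0 0; 1 0 0 0 0")

```text
clock: 4.85
eef_pos: [0.6861, -0.0354, 0.0874]
tool_rot: [0.083, 0.997, 0.01, 0.003]
ft_force: [-0.7, 0.0, 0.5]
grip_width: -0.0002
grasp_force: 0.0
```

```bash
python3 -c "
from h import *
st();plan([(190,32,48),(150,32,48),(100,32,48),(50,32,48),(2,32,48),(2,32,90),(172,-86,95),(172,-86,48)])"
```

```text
t 4.85 station [194.5  32.2  87.4] yaw 170.53 zax [ 0.0068  0.0185 -0.9998] q [-0.06  0.69  0.34  1.21  0.02  0.11] F [-0.7  0.   0.5]
(190, 32, 48) -> [ 0.46 -0.1   3.94]
(150, 32, 48) -> [ 4.46 -0.13  3.93]
(100, 32, 48) -> [ 9.46 -0.16  3.91]
(50, 32, 48) -> [14.46 -0.19  3.89]
(2, 32, 48) -> [19.26 -0.22  3.87]
(2, 32, 90) -> [19.25 -0.14 -0.33]
(172, -86, 95) -> [  2.17 -11.82  -0.99]
(172, -86, 48) -> [  2.18 -11.91   3.71]
```

>>> send_rows(motion="1 0 0 1 0; 1 0.2 0 2 0; 1 0.4 -0.1 2.8 0; 1 0.4 -0.1 3.4 0; 1 0.4 -0.1 3.7 0")

```text
clock: 5.35
eef_pos: [0.6797, -0.0343, 0.0457]
tool_rot: [0.082, 0.997, 0.009, -0.001]
ft_force: [0.1, -1.0, 0.2]
grip_width: 0.0001
grasp_force: 0.0
```

>>> send_rows(motion="1 0 0 0 0; 1 0 0 0 0")

```text
clock: 5.55
eef_pos: [0.6807, -0.0343, 0.0471]
tool_rot: [0.082, 0.997, 0.009, 0.0]
ft_force: [0.5, -0.1, 0.1]
grip_width: 0.0001
grasp_force: 0.0
```

```bash
python3 -c "
from h import *
st();plan([(150,32,48),(100,32,48),(50,32,48),(2,32,48)])"
```

```text
t 5.55 station [189.   32.5  47.1] yaw 170.58 zax [ 0.002   0.0188 -0.9998] q [-0.06  0.72  0.27  1.13  0.02  0.11] F [ 0.5 -0.1  0.1]
(150, 32, 48) -> [ 3.9  -0.07 -0.09]
(100, 32, 48) -> [ 8.9  -0.1  -0.08]
(50, 32, 48) -> [13.9  -0.12 -0.08]
(2, 32, 48) -> [18.7  -0.15 -0.07]
```

>>> send_rows(motion="1 0.7 0 -0.1 0; 1 1.7 0 -0.1 0; 1 2.8 0 -0.1 0; 1 4.2 0 -0.1 0; 1 5.7 0 -0.1 0")

```text
clock: 6.05
eef_pos: [0.624, -0.0249, 0.0487]
tool_rot: [0.082, 0.997, 0.009, 0.001]
ft_force: [0.5, -0.8, 0.3]
grip_width: 0.0001
grasp_force: 0.1
```

>>> send_rows(motion="1 1.5 0 0 0; 1 3 0 0 0; 1 4.5 0 0 0; 1 6 0 0 0; 1 7.5 0 0 0")

```text
clock: 6.55
eef_pos: [0.5498, -0.0126, 0.0489]
tool_rot: [0.082, 0.997, 0.009, 0.001]
ft_force: [0.2, -0.0, 0.0]
grip_width: -0.0003
grasp_force: 0.1
```

```bash
python3 - <<'E'
from h import *
st();plan([(2,32,48)])
a=vision.camera("top")[170:380,240:490];cv2.imwrite("pics/t2.png",cv2.resize(a[...,::-1],None,fx=3,fy=2.8))
E
```

```text
t 6.55 station [56.2 33.2 48.9] yaw 170.59 zax [ 0.003   0.0188 -0.9998] q [-0.03  0.48 -0.15  0.94  0.02  0.13] F [ 0.2 -0.   0. ]
(2, 32, 48) -> [ 5.42 -0.15  0.08]
```

View pics/t2.png

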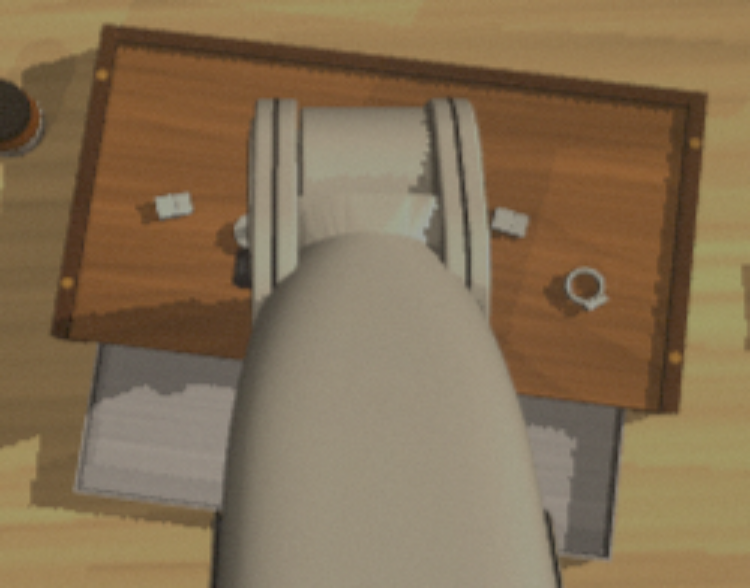

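The arm hides the button, but the other pieces are still in place. I'll finish the push and lift.

>>> send_rows(motion="1 1.5 0 0 0; 1 3 -0.1 0 0; 1 4.4 -0.1 0 0; 1 5.4 -0.1 0 0; 1 5.5 -0.1 0 0")

```text
clock: 7.1
eef_pos: [0.4948, -0.0046, 0.0485]
tool_rot: [0.082, 0.997, 0.009, -0.0]
ft_force: [1.5, -0.1, 0.4]
grip_width: -0.0002
grasp_force: 0.0
```

>>> send_rows(motion="1 0 0 -1.5 0; 1 0 0 -3.5 0; 1 0 0 -5 0; 1 0 0 -5.5 0; 1 0 0 -5.5 0")

```text
clock: 7.6
eef_pos: [0.497, -0.0058, 0.104]
tool_rot: [0.082, 0.997, 0.01, 0.001]
ft_force: [0.3, 0.2, -1.0]
grip_width: 0.0003
grasp_force: 0.0
```

```bash
python3 - <<'E'
from h import *
st();plan([(166,-86,105)])
o=bot.get_obs();a=vision.camera("wrist");cv2.imwrite("pics/w2.png",a[...,::-1])
M=model("wrist",o)
for n,z in [("button_a_center",.014),("bar_end_a_center",.051)]:
    for b in boxes_of("wrist",n)[:3]:
        r=b["rect"];w=px2w(M,r[0],r[1],z)[:2]-E0;print(n,round(b["conf"],2),np.round(r),(1e3*w@EX).round(),(1e3*w@EY).round())
E
```

```text
t 7.6 station [  3.1  31.5 104. ] yaw 170.58 zax [ 0.0043  0.0187 -0.9998] q [-0.02  0.33 -0.23  1.01  0.02  0.14] F [ 0.3  0.2 -1. ]
(166, -86, 105) -> [-16.36 -11.66  -0.3 ]
```

View pics/w2.png

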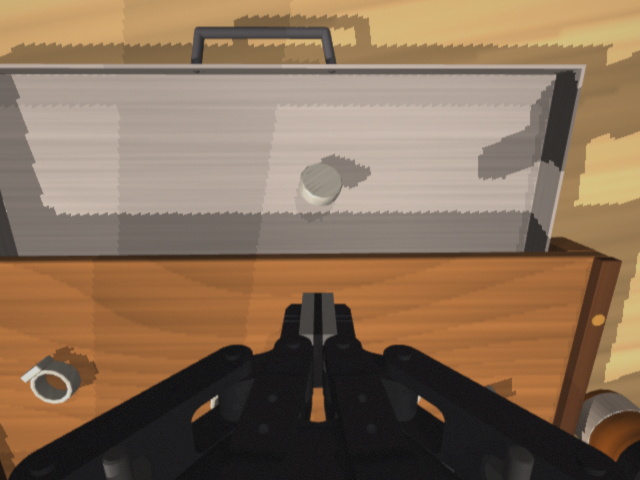

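The button is in the tray at (321,185), and the ring at (50,380) is undisturbed. Next is the right-hand bar end.

>>> send_rows(motion="1 -1.5 -1 0 0; 1 -4.2 -3 -0.1 0; 1 -7.4 -5.3 -0.1 0; 1 -10.6 -7.6 -0.2 0; 1 -13.3 -9.5 -0.2 0")

```text
clock: 8.25
eef_pos: [0.6122, -0.1227, 0.102]
tool_rot: [0.082, 0.997, 0.009, -0.0]
ft_force: [1.1, 0.4, 1.0]
grip_width: 0.0003
grasp_force: 0.0
```

>>> send_rows(motion="1 -1.8 -1.3 0 0; 1 -2.8 -2 0 0; 1 -3.1 -2.2 0 0; 1 -3.1 -2.2 0 0; 1 -3.1 -2.2 0 0")

```text
clock: 8.75
eef_pos: [0.6376, -0.1474, 0.1021]
tool_rot: [0.082, 0.997, 0.01, -0.001]
ft_force: [-0.3, -1.1, -0.4]
grip_width: -0.0002
grasp_force: 0.0
```

```bash
python3 - <<'E'
from h import *
st();plan([(166,-86,49)])
E
```

```text
t 8.75 station [164.3 -86.  102.1] yaw 170.61 zax [ 1.000e-04  1.940e-02 -9.998e-01] q [-0.24  0.62  0.25  1.21  0.02 -0.07] F [-0.3 -1.1 -0.4]
(166, -86, 49) -> [-0.19 -0.1   5.31]
```

>>> send_rows(motion="1 -0.1 0 1 0; 1 -0.2 0 2.4 0; 1 -0.2 -0.1 3.7 0; 1 -0.2 -0.1 4.7 0; 1 -0.2 -0.1 5.1 0")

```text
clock: 9.25
eef_pos: [0.6389, -0.148, 0.0493]
tool_rot: [0.082, 0.997, 0.01, -0.002]
ft_force: [-0.1, 0.3, 0.1]
grip_width: -0.0002
grasp_force: 0.0
```

>>> send_rows(motion="1 0 0 0.1 0; 1 0 0 0.1 0; 1 0 0 0.1 0")

```text
clock: 9.55
eef_pos: [0.6409, -0.1485, 0.0515]
tool_rot: [0.082, 0.997, 0.009, 0.001]
ft_force: [1.4, -0.0, 0.4]
grip_width: -0.0005
grasp_force: 0.0
```

```bash
python3 - <<'E'
from h import *
st();plan([(84,-86,48.5),(3,-86,48.5)])
E
```

```text
t 9.55 station [167.7 -86.6  51.5] yaw 170.58 zax [ 0.003   0.0185 -0.9998] q [-0.24  0.67  0.2   1.1   0.02 -0.07] F [ 1.4 -0.   0.4]
(84, -86, 48.5) -> [8.37 0.01 0.3 ]
(3, -86, 48.5) -> [16.47 -0.04  0.3 ]
```

>>> send_rows(motion="1 0 0 0.3 0; 1 0.7 0 0.3 0; 1 1.7 0 0.3 0; 1 2.9 0 0.3 0; 1 4.3 0 0.3 0")

```text
clock: 10.05
eef_pos: [0.5973, -0.1412, 0.048]
tool_rot: [0.082, 0.997, 0.009, 0.0]
ft_force: [0.1, -0.5, 0.0]
grip_width: -0.0002
grasp_force: 0.1
```

>>> send_rows(motion="1 1.5 0 0 0; 1 3 0 0 0; 1 4.5 0 0 0; 1 6 0 0 0; 1 7.5 0 0 0")

```text
clock: 10.55
eef_pos: [0.5229, -0.1288, 0.0482]
tool_rot: [0.082, 0.997, 0.009, 0.0]
ft_force: [-0.6, 0.4, -0.4]
grip_width: -0.0
grasp_force: 0.1
```

>>> send_rows(motion="1 1.5 0 0 0; 1 3 0 0 0; 1 4.3 0 0 0; 1 4.7 0 0 0; 1 4.7 0 0 0")

```text
clock: 11.05
eef_pos: [0.4771, -0.1212, 0.0483]
tool_rot: [0.082, 0.997, 0.009, 0.0]
ft_force: [0.5, -0.3, -0.4]
grip_width: 0.0002
grasp_force: 0.0
```

>>> send_rows(motion="1 0 0 -1.5 0; 1 0 0 -3.5 0; 1 0 0 -5 0; 1 0 0 -5.5 0; 1 0 0 -5.5 0")

```text
clock: 11.55
eef_pos: [0.4787, -0.1226, 0.1037]
tool_rot: [0.082, 0.997, 0.009, 0.001]
ft_force: [-0.1, 0.2, -0.3]
grip_width: 0.0002
grasp_force: 0.0
```

```bash
python3 - <<'E'
from h import *
st();plan([(140,88,106)])
a=vision.camera("wrist");cv2.imwrite("pics/w3.png",a[...,::-1])
E
```

```text
t 11.55 station [  3.4 -86.7 103.7] yaw 170.58 zax [ 0.0042  0.0182 -0.9998] q [-0.26  0.33 -0.23  1.02  0.02 -0.1 ] F [-0.1  0.2 -0.3]
(140, 88, 106) -> [-13.56  17.55   0.12]
```

View pics/w3.png

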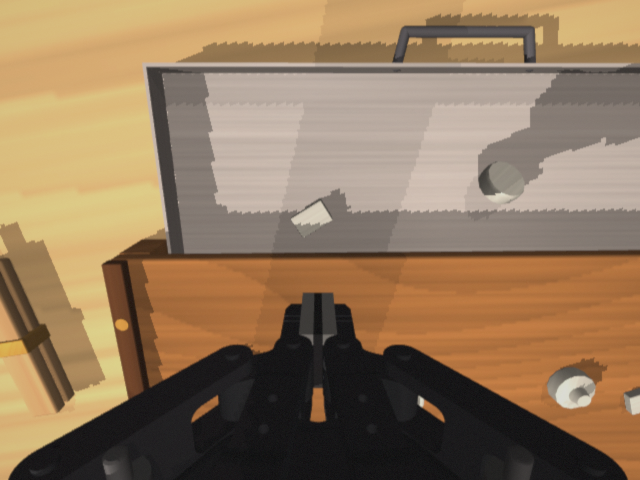

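The bar end is in the tray at (312,217). Next is the button at station (98, 88).

>>> send_rows(motion="1 -1.2 1.5 0 0; 1 -3.3 4.3 0 0; 1 -5.8 7.7 0 0; 1 -8.4 11.1 0 0; 1 -10.9 14.4 0.1 0")

```text
clock: 12.1
eef_pos: [0.6092, 0.0031, 0.1032]
tool_rot: [0.082, 0.997, 0.009, -0.001]
ft_force: [1.0, 0.1, -0.2]
grip_width: -0.0001
grasp_force: 0.0
```

>>> send_rows(motion="1 -1.8 2.2 0 0; 1 -2.4 3 0 0; 1 -2.6 3.2 0 0; 1 -2.6 3.2 0 0; 1 -2.6 3.2 0 0")

```text
clock: 12.6
eef_pos: [0.6383, 0.028, 0.1048]
tool_rot: [0.083, 0.997, 0.009, -0.001]
ft_force: [0.9, -0.1, 0.1]
grip_width: -0.0002
grasp_force: 0.0
```

```bash
python3 - <<'E'
from h import *
st();plan([(137,88,49)])
E
```

```text
t 12.6 station [137.2  87.3 104.8] yaw 170.5 zax [ 2.000e-04  1.840e-02 -9.998e-01] q [0.04 0.59 0.2  1.18 0.02 0.2 ] F [ 0.9 -0.1  0.1]
(137, 88, 49) -> [ 0.01 -0.03  5.58]
```

>>> send_rows(motion="1 0 0 1 0; 1 0 0 2.5 0; 1 0 0 3.9 0; 1 0 0 5 0; 1 0 0 5.4 0")

```text
clock: 13.1
eef_pos: [0.6381, 0.0298, 0.0491]
tool_rot: [0.082, 0.997, 0.009, -0.002]
ft_force: [0.0, -1.1, 1.1]
grip_width: 0.0004
grasp_force: 0.0
```

>>> send_rows(motion="1 0 0 0.2 0; 1 0 0 0.2 0; 1 0 0 0.2 0")

```text
clock: 13.4
eef_pos: [0.6401, 0.0303, 0.0498]
tool_rot: [0.082, 0.997, 0.01, 0.001]
ft_force: [-0.1, 0.2, 0.2]
grip_width: -0.0002
grasp_force: 0.0
```

```bash
python3 - <<'E'
from h import *
st();plan([(3,88,48.5)])
E
```

```text
t 13.4 station [138.7  89.8  49.8] yaw 170.59 zax [ 0.003   0.0189 -0.9998] q [0.04 0.64 0.13 1.06 0.02 0.2 ] F [-0.1  0.2  0.2]
(3, 88, 48.5) -> [13.57 -0.26  0.13]
```

>>> send_rows(motion="1 0.5 -0.1 0.1 0; 1 1.2 -0.2 0.1 0; 1 2.2 -0.2 0.1 0; 1 3.6 -0.2 0.1 0; 1 5.1 -0.2 0.1 0")

```text
clock: 13.9
eef_pos: [0.5882, 0.0366, 0.0485]
tool_rot: [0.082, 0.997, 0.009, 0.0]
ft_force: [0.5, 0.6, -0.0]
grip_width: 0.0004
grasp_force: 0.2
```

>>> send_rows(motion="1 1.5 0 0 0; 1 3 0 0 0; 1 4.5 0 0 0; 1 6 0 0 0; 1 7.5 0 0 0")

```text
clock: 14.4
eef_pos: [0.514, 0.0489, 0.0487]
tool_rot: [0.082, 0.997, 0.01, 0.0]
ft_force: [0.3, -0.1, 0.3]
grip_width: -0.0001
grasp_force: 0.0
```

>>> send_rows(motion="1 1 0 0 0; 1 1 0 0 0; 1 1 0 -1 0; 1 1 0 -2.5 0; 1 1 0 -4 0")

```text
clock: 14.9
eef_pos: [0.506, 0.0497, 0.0894]
tool_rot: [0.082, 0.997, 0.01, 0.001]
ft_force: [-0.0, -0.5, 0.6]
grip_width: -0.0001
grasp_force: 0.0
```

>>> send_rows(motion="1 -1 0.4 -1 0; 1 -3 1.3 -1.3 0; 1 -6 2.6 -1.5 0; 1 -9 4 -1.5 0; 1 -12 5.1 -1.5 0")

```text
clock: 15.4
eef_pos: [0.6341, 0.0806, 0.1054]
tool_rot: [0.082, 0.997, 0.01, 0.001]
ft_force: [0.8, -0.3, 0.1]
grip_width: 0.0003
grasp_force: 0.0
```

>>> send_rows(motion="1 -1.8 0.6 0 0; 1 -2.3 0.7 0 0; 1 -2.4 0.7 0 0; 1 -2.4 0.7 0 0; 1 -2.4 0.7 0 0")

```text
clock: 15.9
eef_pos: [0.6557, 0.0828, 0.1044]
tool_rot: [0.082, 0.997, 0.009, -0.0]
ft_force: [0.1, 0.3, -0.8]
grip_width: -0.0004
grasp_force: 0.0
```

```bash
python3 - <<'E'
from h import *
st();plan([(149,146,49)])
E
```

```text
t 15.9 station [145.7 144.2 104.4] yaw 170.57 zax [ 0.0011  0.0187 -0.9998] q [0.12 0.63 0.27 1.21 0.02 0.28] F [ 0.1  0.3 -0.8]
(149, 146, 49) -> [-0.34  0.08  5.54]
```

>>> send_rows(motion="1 -0.2 0 1 0; 1 -0.4 0 2.5 0; 1 -0.4 0 3.9 0; 1 -0.4 0 5 0; 1 -0.4 0 5.4 0")

```text
clock: 16.4
eef_pos: [0.6588, 0.0833, 0.0472]
tool_rot: [0.082, 0.997, 0.009, -0.002]
ft_force: [-0.2, -0.2, 0.4]
grip_width: -0.0001
grasp_force: 0.0
```

>>> send_rows(motion="1 0 0 0.2 0; 1 0 0 0.2 0; 1 0 0 0.2 0")

```text
clock: 16.7
eef_pos: [0.6611, 0.0836, 0.0488]
tool_rot: [0.082, 0.997, 0.01, 0.001]
ft_force: [0.7, 0.5, 0.2]
grip_width: -0.0003
grasp_force: 0.0
```

```bash
python3 - <<'E'
from h import *
st();plan([(3,145.5,48.2)])
E
```

```text
t 16.7 station [150.9 145.8  48.8] yaw 170.58 zax [ 0.003   0.019  -0.9998] q [0.12 0.68 0.21 1.1  0.02 0.28] F [0.7 0.5 0.2]
(3, 145.5, 48.2) -> [14.79 -0.11  0.06]
```

>>> send_rows(motion="1 0.5 0 0.1 0; 1 1.3 0 0.1 0; 1 2.3 0 0.1 0; 1 3.7 0 0.1 0; 1 5.2 -0.1 0.1 0")

```text
clock: 17.2
eef_pos: [0.6083, 0.0913, 0.0476]
tool_rot: [0.082, 0.997, 0.01, 0.0]
ft_force: [-0.7, 0.1, 0.3]
grip_width: -0.0
grasp_force: 0.1
```

>>> send_rows(motion="1 1.5 0 0 0; 1 3 0 0 0; 1 4.5 0 0 0; 1 6 0 0 0; 1 7.5 0 0 0")

```text
clock: 17.7
eef_pos: [0.534, 0.1035, 0.0478]
tool_rot: [0.082, 0.997, 0.01, 0.0]
ft_force: [0.2, 0.5, 0.2]
grip_width: -0.0002
grasp_force: 0.1
```

>>> send_rows(motion="1 1.4 0 0 0; 1 2 0 0 0; 1 2 0 0 0; 1 2 0 -1 0; 1 2 0 -2.5 0")

```text
clock: 18.2
eef_pos: [0.5154, 0.106, 0.0725]
tool_rot: [0.082, 0.997, 0.009, -0.0]
ft_force: [0.2, -0.1, 0.7]
grip_width: -0.0002
grasp_force: 0.0
```

>>> send_rows(motion="1 0 -2 -3 0; 1 0 -5 -6 0; 1 0 -8 -9 0; 1 0 -10 -11 0; 1 0 -10 -11 0")

```text
clock: 18.7
eef_pos: [0.5016, 0.003, 0.1848]
tool_rot: [0.084, 0.996, 0.009, 0.004]
ft_force: [1.1, 0.5, 1.2]
grip_width: 0.0003
grasp_force: 0.0
```

>>> send_rows(motion="1 -1 0 0 0; 1 -2 0 0 0; 1 -2 0 0 0; 1 -2 0 0 0; 1 -2 0 0 0")

```text
clock: 19.2
eef_pos: [0.518, 0.0027, 0.1795]
tool_rot: [0.082, 0.997, 0.009, -0.001]
ft_force: [-0.6, -0.4, 0.1]
grip_width: -0.0002
grasp_force: 0.0
```

```bash
python3 - <<'E'
from h import *
st()
a=vision.camera("wrist");cv2.imwrite("pics/w4.png",a[...,::-1])
a=vision.camera("top");cv2.imwrite("pics/t4.png",a[...,::-1])
E
```

```text
t 19.2 station [ 22.5  43.3 179.5] yaw 170.64 zax [-4.000e-04  1.890e-02 -9.998e-01] q [-0.01  0.3  -0.05  1.22  0.02  0.16] F [-0.6 -0.4  0.1]
```

View pics/w4.png

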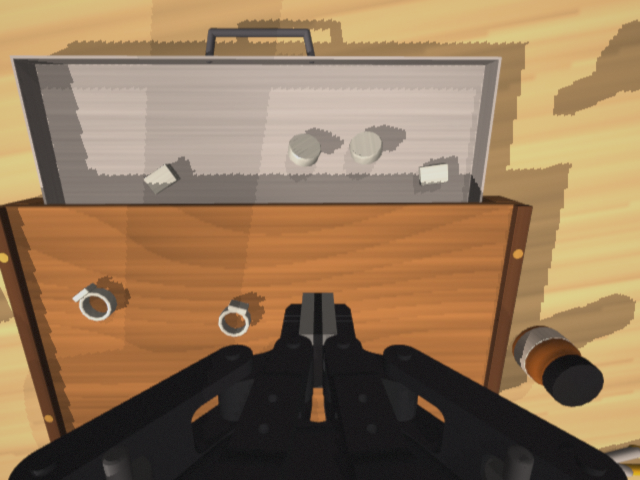

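All four pieces lie in the tray at (162,178), (304,150), (366,147) and (434,174). Both rings are on the deck at (97,302) and (235,319), and the arm is clear, so I'll hand in.

```bash
python3 -c "
from h import *
print(workorder.job_done())"
```

```text
the job is handed in; nothing more can be done
None
```

I swept all four scrap pieces into the catch tray and handed the job in at about 19 s; the last picture shows both rings still on the deck and the jar standing, though I took no final look at the ring clamp, and no verdict came back.

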